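Lay out a wheel-bearing kit in fitting order

ROBOT

A 7-joint arm with a two-finger parallel gripper is mounted at the origin on the work surface. World frame = base frame: x ahead of the robot, y to its left, z up, the work surface at z = 0. Lengths are in mm, angles in rad, forces in N, time in s.
With the tool pointing down it reaches from about 400 to 875 mm from the base axis. Payload 4.4 kg.
Tool frame: the origin (TCP) lies midway between the tips of the shut fingers; the grasp point (between the pads) lies 19 mm behind it; z points along the fingers, y is the line along which they close (so a half turn about z gives the same grasp; the last joint's range is limited). The gripper opens to 85 mm and grips with 20 to 120 N. Pads are 22 mm wide; open, the fingers measure 114 mm over their backs; the gripper's body (76 mm by 85 mm) begins 54 mm behind the grasp point. The pads swing forward as they close: fully open they stand 13 mm farther back than shut.
Start: joints at [-1.218, 0.628, 0.038, 1.517, -0.027, 0.996, -0.02], TCP at [264.31, 593.85, 231.313] pointing down, gripper open.
Joint ranges: [-3.06, 3.06], [-0.37, 2.12], [-1.25, 1.32], [0.18, 2.47], [-1.1, 4.24], [0.23, 1.98], [-2.94, 2.94]. Speed limits (rad/s): [2.57, 2.57, 3.14, 3.14, 3.14, 3.14, 3.14].

INTERFACE

Orientations are given as [roll, pitch, yaw] about the fixed x, y, z axes, in that order (R = Rz(yaw) Ry(pitch) Rx(roll)).
In Python, from cell import ctrl, get_image, get_calibration gives the robot as it stands.
- The arm moves only by the shell command python3 -m creep 'ROWS'. ROWS is JSON, a list of rows, each an object of numbers: "dx", "dy", "dz": the shift along the world's x, y, z normalised to -1 to 1, where 1 is 0.4 m; "rx", "ry", "rz": the turn, a rotation vector about the world's x, y, z normalised to -1 to 1, where 1 is 2 pi rad; "grip": the closure, from -1 (fully open) to 1 (shut). A call has exactly 5 rows; each row is the pose to reach, as a shift and turn from the pose commanded when the call began, turning the shorter way round; what a row does not reach only later rows make up. A row lasts 1/8 s, in which the tool goes at most 62.5 mm and 10.7 degrees, less where a joint would pass 70% of its speed; a pose out of reach is approached as far as the arm can. A call with a number of a shift or a turn outside -1 to 1 is refused whole. A call with a gripper value outside its range is refused whole. The fingers move at their own pace and stop on an object; the grip force is fixed at half the most. Time passes only in rows, so rows that repeat a pose let the fingers close, or fill a call up. It gives the time, the measured TCP pose, the force, the opening and the grip force at its end, in the units of the state.
- ctrl.read_state(): the state, without advancing time (a new reading comes with each control period).
- get_image(name): name is "scene" or "top" or "wrist"; returns the picture (384x512x3 uint8, red, green, blue); there is no depth.
- get_calibration(name): a dict with "mtx" (3x3 intrinsics, pixels), "distortion" ([k1, k2, p1, p2, k3] as OpenCV has them; the pictures are not rectified), "world_from_camera" (4x4, takes a point from camera to world coordinates). Camera axes: x right, y down, z forward; pixel columns grow to the right and rows downward; lengths in mm; the calibration is good to about 2 mm. A picture is of the moment at which its call begins: read the wrist's pose just before it. get_calibration takes no time and is no camera call; for the wrist camera it gives the pose at the moment of the call.
- ctrl.finish_job(): hands the job in; it is judged then, once.
The state is a dict: "clock": time; "qpos": joint angles; "qd": joint speeds; "tau": joint torques, N m; "eef_pos": TCP position; "tool_rot": TCP orientation; "force": force on the tool from outside, world axes, zero at the start; "torque": the same for the moment, N m; "width": finger opening in mm; "gripper_force": force on a finger pad.
Only numpy, scipy, OpenCV 4.12 (cv2) and the standard library are available. Lean on these libraries where they do the work, as an engineer would, in place of code of your own. Each camera call takes 0.05 s, during which the arm holds its last target. There are 200 camera calls.

TASK

Lay the wheel-bearing kit out flat on the three white pads in fitting order, starting from the hub: the large bearing centred on the pad next to the hub, the small bearing centred on the middle pad, and the grease cap, dome up, centred on the pad next to the blue bin. The hex nut goes centred flat on top of the small bearing.

Things in the scene. Friction and masses are not known exactly. Their poses are not given: they have to be found in the camera images.
- large_bearing: large steel roller bearing, a flat ring lying on the bench: outer diameter 66 mm, bore 34 mm, height 24 mm, about 0.4 kg. Origin: centre of its underside, z up
- small_bearing: small steel roller bearing, a flat ring lying on the bench: outer diameter 48 mm, bore 24 mm, height 20 mm, about 0.2 kg. Origin: centre of its underside, z up
- nut: steel hex nut lying flat on the bench: 42 mm across flats (48 mm over corners), bore 22 mm, height 16 mm, about 0.13 kg. Origin: centre of its underside, z up; its x axis is square to one pair of flats, the other pairs are at 60 and 120 degrees from it
- cap: domed steel grease cap standing on its rim: rim diameter 58 mm and 5 mm high, above it a straight wall of diameter 48 mm from 5 to 26 mm high, then a dome up to 36 mm, about 0.09 kg. Origin: centre of its underside, z up
- pad_a: one of three identical fixed round white pads, diameter 80 mm, 2 mm thick, in a rough row on the black mat between the hub and the blue bin, about 100 mm apart centre to centre; which of the three is next to the hub differs from start to start. Origin: centre of its underside; its top is 2 mm above that (5 mm above the bench)
- pad_b: one of three identical fixed round white pads, diameter 80 mm, 2 mm thick, in a rough row on the black mat between the hub and the blue bin, about 100 mm apart centre to centre; which of the three is next to the hub differs from start to start. Origin: centre of its underside; its top is 2 mm above that (5 mm above the bench)
- pad_c: one of three identical fixed round white pads, diameter 80 mm, 2 mm thick, in a rough row on the black mat between the hub and the blue bin, about 100 mm apart centre to centre; which of the three is next to the hub differs from start to start. Origin: centre of its underside; its top is 2 mm above that (5 mm above the bench)
- hub: fixed dark steel wheel hub on one end of the mat: round flange of diameter 90 mm, 12 mm thick, with five studs 28 mm high and a middle boss of diameter 52 mm, 45 mm high. Origin: centre of its underside. It stands at either the left or the right end of the row, about 105 mm from the nearest pad's centre
- bin: fixed open blue plastic bin on the other end of the mat: 90 x 80 mm, 45 mm high. Origin: centre of its underside. About 105 mm from the nearest pad's centre

How it is judged (in metres and radians):
At the end, for the whole second after the job is handed in: Within 12 mm of pad centres, flat on the pads: large bearing on the pad nearest the hub, small bearing on the middle one, cap dome up on the one furthest from the hub; the nut flat on the small bearing within 8 mm of its centre; all at rest (((horizontal distance between hub and pad_a below 0.155 m and horizontal distance between large_bearing and pad_a below 0.012 m and z of large_bearing in the frame of pad_a between -0.001 and 0.006 m) or (horizontal distance between hub and pad_b below 0.155 m and horizontal distance between large_bearing and pad_b below 0.012 m and z of large_bearing in the frame of pad_b between -0.001 and 0.006 m) or (horizontal distance between hub and pad_c below 0.155 m and horizontal distance between large_bearing and pad_c below 0.012 m and z of large_bearing in the frame of pad_c between -0.001 and 0.006 m)) and ((horizontal distance between hub and pad_a between 0.155 and 0.255 m and horizontal distance between small_bearing and pad_a below 0.012 m and z of small_bearing in the frame of pad_a between -0.001 and 0.006 m) or (horizontal distance between hub and pad_b between 0.155 and 0.255 m and horizontal distance between small_bearing and pad_b below 0.012 m and z of small_bearing in the frame of pad_b between -0.001 and 0.006 m) or (horizontal distance between hub and pad_c between 0.155 and 0.255 m and horizontal distance between small_bearing and pad_c below 0.012 m and z of small_bearing in the frame of pad_c between -0.001 and 0.006 m)) and ((horizontal distance between hub and pad_a above 0.255 m and horizontal distance between cap and pad_a below 0.012 m and z of cap in the frame of pad_a between -0.001 and 0.006 m) or (horizontal distance between hub and pad_b above 0.255 m and horizontal distance between cap and pad_b below 0.012 m and z of cap in the frame of pad_b between -0.001 and 0.006 m) or (horizontal distance between hub and pad_c above 0.255 m and horizontal distance between cap and pad_c below 0.012 m and z of cap in the frame of pad_c between -0.001 and 0.006 m)) and horizontal distance between nut and small_bearing below 0.008 m and z of nut in the frame of small_bearing between 0.016 and 0.024 m and angle between each of large_bearing, small_bearing, nut, cap's own z axis and vertical below 0.08 rad and linear speed of each of large_bearing, small_bearing, nut, cap below 0.02 m/s and angular speed of each of large_bearing, small_bearing, nut, cap below 0.2 rad/s); the robot touches nothing.
It also fails if it takes over 96 s, if anything falls off the work surface, if the arm or the gripper's body presses on something with over 40 N, if the wrist force passes 120 N, or if a joint passes its speed limit or range.

## Working session

There is one attempt and no reset: what is moved stays moved. The work goes in short steps, Python scripts to look and compute and a shell command to move; the robot and the scene stay as the last step left them, time stands still between calls to the robot, and variables do not carry over. Pictures are saved under pics/ and viewed, at most 14 in all, crops included, and the job is handed in when it is done.

```bash
ls; mkdir -p pics; python3 - <<'E'
from cell import ctrl,get_image,get_calibration
import cv2
for n in("top","scene"):
    cv2.imwrite(f"pics/{n}0.png",cv2.cvtColor(get_image(n),cv2.COLOR_RGB2BGR))
    print(get_calibration(n))
print(ctrl.read_state())
E
```

```text
pics
{'mtx': array([[485.61915485,   0.        , 255.95478359],
       [  0.        , 485.61915485, 189.07761   ],
       [  0.        ,   0.        ,   1.        ]]), 'distortion': array([-0.1029017,  0.       ,  0.       ,  0.       ,  0.       ]), 'world_from_camera': array([[ 8.86510514e-03, -9.85025671e-01,  1.72179668e-01,
         3.62218787e+02],
       [-9.99958742e-01, -9.07383174e-03, -4.25240777e-04,
        -1.47296983e+01],
       [ 1.98120242e-03, -1.72168794e-01, -9.85065470e-01,
         1.06302971e+03],
       [ 0.00000000e+00,  0.00000000e+00,  0.00000000e+00,
         1.00000000e+00]])}
{'mtx': array([[409.18249655,   0.        , 258.05305961],
       [  0.        , 409.18249655, 195.56341738],
       [  0.        ,   0.        ,   1.        ]]), 'distortion': array([0.04316326, 0.        , 0.        , 0.        , 0.        ]), 'world_from_camera': array([[-3.11083312e-01,  7.37549289e-01, -5.99373189e-01,
         1.14713787e+03],
       [ 9.50344132e-01,  2.35730397e-01, -2.03167936e-01,
         1.98882959e+02],
       [-8.55588659e-03, -6.32812947e-01, -7.74257432e-01,
         8.05252879e+02],
       [ 0.00000000e+00,  0.00000000e+00,  0.00000000e+00,
         1.00000000e+00]])}
{'clock': 0.1, 'qpos': array([-1.21778779,  0.62924002,  0.03845653,  1.51828963, -0.02701331,
        0.99629648, -0.01994561]), 'qd': array([-0.00026044, -0.00333341,  0.00016675, -0.00114719,  0.00023675,
        0.00151056, -0.00116049]), 'tau': array([ 2.56159386e-03, -5.64524245e+01,  1.23035196e+00, -1.93974030e+01,
        1.12724619e-02,  5.43247297e-03, -1.87542803e-06]), 'eef_pos': array([264.08050504, 593.31371773, 230.48316027]), 'tool_rot': array([-3.13987738e+00,  1.27223641e-05,  2.72282126e+00]), 'force': array([ 0.06243152,  0.15441931, -0.74910139]), 'torque': array([-0.00065121, -0.05411259,  0.00901485]), 'gripper_force': 0.0, 'width': 85.5048417483953}
```

View pics/top0.png

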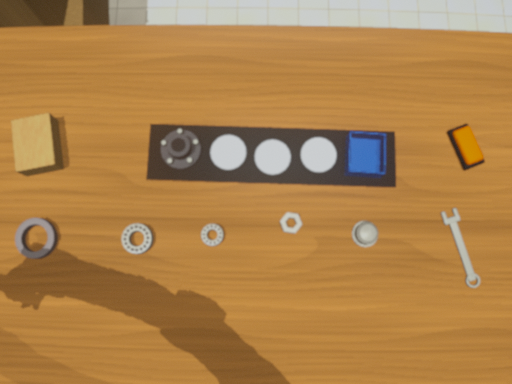

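The hub is at the left (179,147), with pads at (228,152), (272,157) and (318,155) and the bin at the right (367,153). The large bearing is at (137,239), the small one at (212,235), the nut at (291,222) and the cap at (365,234). The ring at (36,238) is a distractor.

```bash
cat > h.py <<'E'
from cell import ctrl,get_image,get_calibration
import cv2, numpy as np
def world(n,px,z,cal=None):
    c=cal or get_calibration(n); T=c["world_from_camera"]
    p=cv2.undistortPoints(np.float64(px).reshape(-1,1,2),c["mtx"],c["distortion"]).reshape(-1,2)
    d=np.c_[p,np.ones(len(p))]@T[:3,:3].T
    return T[:3,3]+d*((z-T[2,3])/d[:,2])[:,None]
def blob(img,c,r,smax=70,vmin=90):
    "largest unsaturated bright blob near c -> its outer contour"
    hsv=cv2.cvtColor(img,cv2.COLOR_RGB2HSV)
    m=((hsv[...,1]<smax)&(hsv[...,2]>vmin)).astype(np.uint8)
    w=np.zeros_like(m); cv2.circle(w,tuple(map(int,c)),int(r),1,-1)
    cs,_=cv2.findContours(m*w,cv2.RETR_EXTERNAL,cv2.CHAIN_APPROX_NONE)
    return max(cs,key=cv2.contourArea)
def circ(n,img,c,r,z,cal=None,**k):
    p=world(n,blob(img,c,r,**k),z,cal)[:,:2].astype(np.float32)
    (x,y),(a,b),t=cv2.fitEllipse(p); return np.round([x,y,a,b,t],1)
E
python3 - <<'E'
from h import *
im=cv2.cvtColor(cv2.imread("pics/top0.png"),cv2.COLOR_BGR2RGB)
for n,c,r,z in[("padL",(228,152),22,5),("padM",(272,157),22,5),("padR",(318,155),22,5),("large",(137,239),24,24),("small",(212,235),20,20),("nut",(291,222),20,16),("cap",(365,234),20,5)]:
    print(n,circ("top",im,c,r,z),world("top",[c],z).round(0))
p=world("top",blob(im,(291,222),20),16)[:,:2].astype(np.float32)
print(get_calibration("wrist"), ctrl.read_state()["eef_pos"])
cv2.imwrite("pics/crop0.png",cv2.cvtColor(cv2.resize(im[190:280,110:400],None,fx=2.7,fy=2.7,interpolation=cv2.INTER_CUBIC),cv2.COLOR_RGB2BGR))
E
```

```text
padL [632.   48.6  85.1  85.4  86.7] [[631.  48.   5.]]
padM [621.8 -50.8  85.5  85.8  69.1] [[620. -50.   5.]]
padR [ 628.1 -154.1   84.6   85.4   67.8] [[ 626. -154.    5.]]
large [434.3 240.4  64.4  66.4 171.1] [[433. 239.  24.]]
small [444.8  78.8  46.4  47.4   3.8] [[444.  78.  20.]]
nut [473.  -90.8  43.8  45.   29.9] [[474. -92.  16.]]
cap [ 450.4 -253.6   55.4   55.8  155.1] [[ 449. -255.    5.]]
{'mtx': array([[326.4196875 ,   0.        , 255.35919036],
       [  0.        , 326.4196875 , 191.18927289],
       [  0.        ,   0.        ,   1.        ]]), 'distortion': array([-0.04785159,  0.        ,  0.        ,  0.        ,  0.        ]), 'world_from_camera': array([[ 4.06978970e-01,  8.66676723e-01,  2.88512698e-01,
         1.90513814e+02],
       [ 9.13435716e-01, -3.85514871e-01, -1.30435719e-01,
         6.27557672e+02],
       [-1.81966576e-03,  3.16622397e-01, -9.48549918e-01,
         3.73857292e+02],
       [ 0.00000000e+00,  0.00000000e+00,  0.00000000e+00,
         1.00000000e+00]])} [264.08050504 593.31371773 230.48316027]
```

View pics/crop0.png

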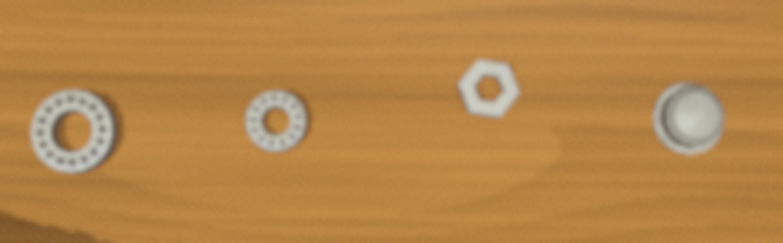

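```bash
python3 -m creep '[{"dx":0.2125,"dy":-0.442,"dz":-0.05,"rz":-0.0917,"grip":-1},{"dx":0.2125,"dy":-0.442,"dz":-0.05,"rz":-0.0917,"grip":-1},{"dx":0.2125,"dy":-0.442,"dz":-0.05,"rz":-0.0917,"grip":-1},{"dx":0.2125,"dy":-0.442,"dz":-0.05,"rz":-0.0917,"grip":-1},{"dx":0.2125,"dy":-0.442,"dz":-0.05,"rz":-0.0917,"grip":-1}]'
python3 -m creep '[{"dx":0.2125,"dy":-0.442,"dz":-0.05,"rz":-0.0917,"grip":-1},{"dx":0.2125,"dy":-0.442,"dz":-0.05,"rz":-0.0917,"grip":-1},{"dx":0.2125,"dy":-0.442,"dz":-0.05,"rz":-0.0917,"grip":-1},{"dx":0.2125,"dy":-0.442,"dz":-0.05,"rz":-0.0917,"grip":-1},{"dx":0.2125,"dy":-0.442,"dz":-0.05,"rz":-0.0917,"grip":-1}]'
python3 - <<'E'
from h import *
s=ctrl.read_state();print(s["clock"],s["eef_pos"],s["tool_rot"],s["qpos"].round(2))
im=get_image("wrist");cv2.imwrite("pics/w1.png",im[...,::-1])
c=get_calibration("wrist");print(c["world_from_camera"].round(3))
E
```

```text
0.1 [264.08050504 593.31371773 230.48316027] [-3.13987738e+00  1.27223641e-05  2.72282126e+00] [-1.22  0.63  0.04  1.52 -0.03  1.   -0.02]
[[ 4.07000e-01  8.67000e-01  2.89000e-01  1.90538e+02]
 [ 9.13000e-01 -3.86000e-01 -1.30000e-01  6.27607e+02]
 [-2.00000e-03  3.17000e-01 -9.49000e-01  3.73977e+02]
 [ 0.00000e+00  0.00000e+00  0.00000e+00  1.00000e+00]]$[0]: bad value
$[0]: bad value
```

View pics/w1.png

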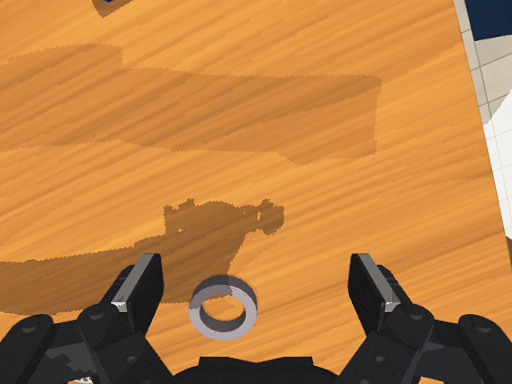

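The arm hasn't moved: the rows were refused. The wrist picture shows only the distractor ring at (222,307). I'll retry with every key given.

```bash
python3 -m creep '[{"dx":0.2125,"dy":-0.442,"dz":-0.05,"rx":0,"ry":0,"rz":-0.0917,"grip":-1},{"dx":0.2125,"dy":-0.442,"dz":-0.05,"rx":0,"ry":0,"rz":-0.0917,"grip":-1},{"dx":0.2125,"dy":-0.442,"dz":-0.05,"rx":0,"ry":0,"rz":-0.0917,"grip":-1},{"dx":0.2125,"dy":-0.442,"dz":-0.05,"rx":0,"ry":0,"rz":-0.0917,"grip":-1},{"dx":0.2125,"dy":-0.442,"dz":-0.05,"rx":0,"ry":0,"rz":-0.0917,"grip":-1}]'; python3 -m creep --help | head -30
```

```text
clock: 0.78
eef_pos: [349.5, 417.0, 211.4]
tool_rot: [3.142, -0.0, 2.146]
force: [-0.9, -0.1, 0.3]
width: 85.2
gripper_force: 0.0invalid input: not JSON, or not a number
```

```bash
python3 -m creep '[{"dx":0.2125,"dy":-0.4415,"dz":-0.05,"rx":0,"ry":0,"rz":-0.0917,"grip":-1},{"dx":0.2125,"dy":-0.4415,"dz":-0.05,"rx":0,"ry":0,"rz":-0.0917,"grip":-1},{"dx":0.2125,"dy":-0.4415,"dz":-0.05,"rx":0,"ry":0,"rz":-0.0917,"grip":-1},{"dx":0.2125,"dy":-0.4415,"dz":-0.05,"rx":0,"ry":0,"rz":-0.0917,"grip":-1},{"dx":0.2125,"dy":-0.4415,"dz":-0.05,"rx":0,"ry":0,"rz":-0.0917,"grip":-1}]'
python3 - <<'E'
from h import *
s=ctrl.read_state();print(s["qpos"].round(2))
cal=get_calibration("wrist")
im=get_image("wrist");cv2.imwrite("pics/w2.png",im[...,::-1])
np.savez("w2.npz",T=cal["world_from_camera"]); print(cal["world_from_camera"].round(3))
P=np.linalg.inv(cal["world_from_camera"])@np.array([434.3,240.4,24,1]);print(cal["mtx"]@P[:3]/P[2])
E
```

```text
clock: 1.4
eef_pos: [434.2, 242.2, 191.2]
tool_rot: [-3.141, -0.001, 1.573]
force: [0.3, 0.5, -0.5]
width: 85.3
gripper_force: 0.0
[-0.8   0.49  0.34  1.99 -0.25  0.7  -0.31]
[[ 1.00000e+00  2.00000e-03  1.00000e-03  4.34658e+02]
 [ 2.00000e-03 -9.49000e-01 -3.15000e-01  3.24247e+02]
 [ 0.00000e+00  3.15000e-01 -9.49000e-01  3.34696e+02]
 [ 0.00000e+00  0.00000e+00  0.00000e+00  1.00000e+00]]
[254.73001352 172.49426337   1.        ]
```

View pics/w2.png

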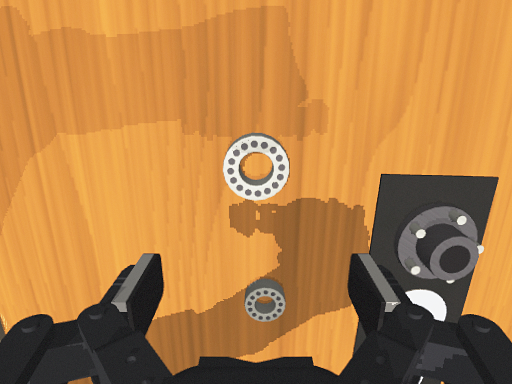

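The large bearing shows at (257,167) and the small one at (265,303). I'll measure both from this picture.

```bash
python3 - <<'E'
from h import *
im=cv2.imread("pics/w2.png")[...,::-1].copy()
cal=get_calibration("wrist"); print(ctrl.read_state()["eef_pos"])
for v in(120,150,175,195): print(v,circ("wrist",im,(257,167),42,24,cal,vmin=v,smax=60))
print(world("wrist",[(257,166.5),(265,304)],24,cal), world("wrist",[(265,304)],20,cal))
E
```

```text
[433.77011048 243.09314337 191.24585818]
120 [434.6 245.7  63.9  64.8  10.7]
150 [434.7 245.4  63.9  64.1  23.5]
175 [434.7 245.3  63.8  63.9  50.6]
195 [434.6 245.2  63.6  63.9  45.8]
[[435.99028284 247.45520044  24.        ]
 [445.99819317  86.4842489   24.        ]] [[446.1517627   83.41281267  20.        ]]
```

```bash
python3 - <<'E'
from h import *
for i in range(4):
    im=get_image("wrist"); cal=get_calibration("wrist"); s=ctrl.read_state()
    print(s["clock"],s["eef_pos"].round(2),s["qd"].round(3).max(),circ("wrist",im,(257,167),42,24,cal,vmin=175,smax=60)[:2])
im=get_image("top")
print(circ("top",im,(137,239),24,24))
E
```

```text
1.5 [433.55 243.34 191.26] 0.005 [435.  244.6]
1.55 [433.48 243.2  191.27] 0.008 [435.2 244.1]
1.6 [433.53 242.87 191.29] 0.011 [435.3 243.9]
1.65 [433.63 242.43 191.32] 0.012 [435.4 243.9]
[434.4 240.3  65.   66.4 176.1]
```

```bash
python3 -m creep '[{"dx":0.0015,"dy":0.003,"dz":-0.15,"rx":0,"ry":0,"rz":0,"grip":-1},{"dx":0.0015,"dy":0.003,"dz":-0.28,"rx":0,"ry":0,"rz":0,"grip":-1},{"dx":0.0015,"dy":0.003,"dz":-0.38,"rx":0,"ry":0,"rz":0,"grip":-1},{"dx":0.0015,"dy":0.003,"dz":-0.44,"rx":0,"ry":0,"rz":0,"grip":-1},{"dx":0.0015,"dy":0.003,"dz":-0.483,"rx":0,"ry":0,"rz":0,"grip":-1}]'
python3 -m creep '[{"dx":0,"dy":0,"dz":0,"rx":0,"ry":0,"rz":0,"grip":-1},{"dx":0,"dy":0,"dz":0,"rx":0,"ry":0,"rz":0,"grip":1},{"dx":0,"dy":0,"dz":0,"rx":0,"ry":0,"rz":0,"grip":1},{"dx":0,"dy":0,"dz":0,"rx":0,"ry":0,"rz":0,"grip":1},{"dx":0,"dy":0,"dz":0,"rx":0,"ry":0,"rz":0,"grip":1}]'
```

```text
clock: 2.33
eef_pos: [434.5, 242.2, -3.1]
tool_rot: [-3.141, -0.0, 1.572]
force: [0.1, -0.3, 0.6]
width: 85.6
gripper_force: 0.0
clock: 2.95
eef_pos: [435.3, 242.1, -0.6]
tool_rot: [3.14, -0.001, 1.571]
force: [-0.3, 0.4, 6.5]
width: 63.1
gripper_force: 67.1
```

```bash
python3 -m creep '[{"dx":0,"dy":0,"dz":0.08,"rx":0,"ry":0,"rz":0,"grip":1},{"dx":0,"dy":0,"dz":0.2,"rx":0,"ry":0,"rz":0,"grip":1},{"dx":0.05,"dy":-0.05,"dz":0.3,"rx":0,"ry":0,"rz":0,"grip":1},{"dx":0.13,"dy":-0.13,"dz":0.3,"rx":0,"ry":0,"rz":0,"grip":1},{"dx":0.22,"dy":-0.22,"dz":0.3,"rx":0,"ry":0,"rz":0,"grip":1}]'
python3 -m creep '[{"dx":0.09,"dy":-0.09,"dz":0,"rx":0,"ry":0,"rz":0,"grip":1},{"dx":0.18,"dy":-0.17,"dz":0,"rx":0,"ry":0,"rz":0,"grip":1},{"dx":0.24,"dy":-0.23,"dz":0,"rx":0,"ry":0,"rz":0,"grip":1},{"dx":0.2728,"dy":-0.2626,"dz":0,"rx":0,"ry":0,"rz":0,"grip":1},{"dx":0.2728,"dy":-0.2626,"dz":0,"rx":0,"ry":0,"rz":0,"grip":1}]'
python3 - <<'E'
from h import *
get_image("top");im=get_image("wrist");cv2.imwrite("pics/w3.png",im[...,::-1]);print(ctrl.read_state()["eef_pos"])
E
```

```text
clock: 3.58
eef_pos: [523.5, 154.0, 119.2]
tool_rot: [3.14, -0.001, 1.573]
force: [-0.3, 0.2, -3.2]
width: 62.9
gripper_force: 68.8
clock: 4.2
eef_pos: [632.0, 47.8, 118.0]
tool_rot: [-3.141, 0.0, 1.569]
force: [-1.0, 0.7, -3.6]
width: 63.0
gripper_force: 68.7
[630.53019124  50.51259229 117.78198392]
```

View pics/w3.png

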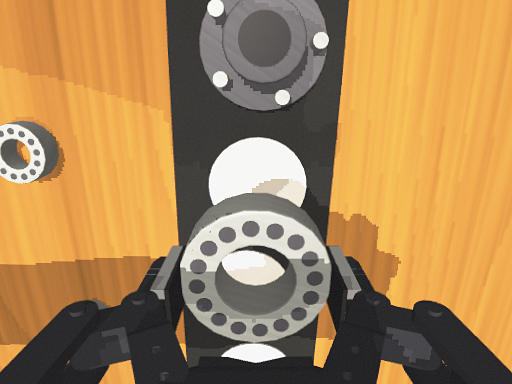

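The bearing is held level at (256,275), with the target pad at (258,187).

```bash
python3 - <<'E'
from h import *
for i in range(3):
    im=get_image("wrist"); cal=get_calibration("wrist"); s=ctrl.read_state()
    print(s["eef_pos"].round(1), circ("wrist",im,(257,275),88,s["eef_pos"][2]+26,cal,vmin=125,smax=60)) # bearing underside ~ tcp+2
    hsv=cv2.cvtColor(im,cv2.COLOR_RGB2HSV); 
    b=blob(im,(257,180),52,vmin=225,smax=40)
    u=b[b[:,0,1]<180]; p=world("wrist",u,5,cal)[:,:2]
    f=lambda q:np.hypot(*(p-q[:2]).T)-q[2]
    from scipy.optimize import least_squares
    print(least_squares(f,[632,49,40]).x.round(1))
E
```

```text
[630.5  50.9 117.8] [630.8  55.1  62.6  66.2  13.9]
[629.8  64.8  29.4]
[630.7  50.8 117.9] [631.   55.2  62.5  66.6  12.3]
[629.9  65.5  28.6]
[631.   50.6 118. ] [631.2  54.8  62.6  66.3  13.8]
[630.1  65.1  28.8]
```

```bash
python3 - <<'E'
from h import *
im=get_image("wrist"); cal=get_calibration("wrist"); print(ctrl.read_state()["eef_pos"].round(1))
g=im.min(axis=2).astype(int)
for c in (240,258,276): print("top edge col",c,[r for r in range(110,170) if g[r,c]>150][0])
for r in (165,175,185):
    w=[c for c in range(195,320) if g[r,c]>110]; print("row",r,w[0],w[-1])
print(world("wrist",[(258,137),(209,185),(307,185)],5,cal).round(1))
E
```

```text
[631.2  50.3 118.1]
top edge col 240 142
top edge col 258 138
top edge col 276 143
row 165 213 301
row 175 210 304
row 185 208 305
[[633.8  91.9   5. ]
 [593.6  52.4   5. ]
 [674.4  52.5   5. ]]
```

```bash
python3 -m creep '[{"dx":0.0025,"dy":-0.0065,"dz":-0.1,"rx":0,"ry":0,"rz":0,"grip":1},{"dx":0.0025,"dy":-0.0065,"dz":-0.2,"rx":0,"ry":0,"rz":0,"grip":1},{"dx":0.0025,"dy":-0.0065,"dz":-0.25,"rx":0,"ry":0,"rz":0,"grip":1},{"dx":0.0025,"dy":-0.0065,"dz":-0.272,"rx":0,"ry":0,"rz":0,"grip":1},{"dx":0.0025,"dy":-0.0065,"dz":-0.28,"rx":0,"ry":0,"rz":0,"grip":1}]'
python3 -m creep '[{"dx":0,"dy":0,"dz":-0.003,"rx":0,"ry":0,"rz":0,"grip":1},{"dx":0,"dy":0,"dz":-0.006,"rx":0,"ry":0,"rz":0,"grip":1},{"dx":0,"dy":0,"dz":-0.006,"rx":0,"ry":0,"rz":0,"grip":1},{"dx":0,"dy":0,"dz":-0.006,"rx":0,"ry":0,"rz":0,"grip":1},{"dx":0,"dy":0,"dz":-0.006,"rx":0,"ry":0,"rz":0,"grip":1}]'
```

```text
clock: 5.12
eef_pos: [633.7, 46.1, 6.6]
tool_rot: [3.14, -0.0, 1.571]
force: [-0.3, 0.2, -3.0]
width: 63.1
gripper_force: 68.6
clock: 5.75
eef_pos: [633.7, 46.1, 4.5]
tool_rot: [3.14, -0.0, 1.57]
force: [0.2, 0.8, 3.1]
width: 63.3
gripper_force: 69.3
```

```bash
python3 -m creep '[{"dx":0,"dy":0,"dz":0,"rx":0,"ry":0,"rz":0,"grip":-1},{"dx":0,"dy":0,"dz":0,"rx":0,"ry":0,"rz":0,"grip":-1},{"dx":0,"dy":0,"dz":0,"rx":0,"ry":0,"rz":0,"grip":-1},{"dx":0,"dy":0,"dz":0,"rx":0,"ry":0,"rz":0,"grip":-1},{"dx":0,"dy":0,"dz":0,"rx":0,"ry":0,"rz":0,"grip":-1}]'
python3 -m creep '[{"dx":0,"dy":0,"dz":0.05,"rx":0,"ry":0,"rz":0,"grip":-1},{"dx":0,"dy":0,"dz":0.15,"rx":0,"ry":0,"rz":0,"grip":-1},{"dx":0,"dy":0,"dz":0.28,"rx":0,"ry":0,"rz":0,"grip":-1},{"dx":0,"dy":0,"dz":0.28,"rx":0,"ry":0,"rz":0,"grip":-1},{"dx":0,"dy":0,"dz":0.28,"rx":0,"ry":0,"rz":0,"grip":-1}]'
```

```text
clock: 6.38
eef_pos: [633.0, 46.0, 3.7]
tool_rot: [-3.142, 0.0, 1.57]
force: [0.4, 0.4, 0.9]
width: 85.6
gripper_force: 0.0
clock: 7.0
eef_pos: [633.0, 46.2, 116.6]
tool_rot: [3.141, -0.0, 1.571]
force: [-0.3, -0.6, -0.1]
width: 85.4
gripper_force: 0.0
```

```bash
python3 -m creep '[{"dx":-0.1,"dy":0.019,"dz":0,"rx":0,"ry":0,"rz":0,"grip":-1},{"dx":-0.24,"dy":0.045,"dz":0,"rx":0,"ry":0,"rz":0,"grip":-1},{"dx":-0.37,"dy":0.07,"dz":0,"rx":0,"ry":0,"rz":0,"grip":-1},{"dx":-0.44,"dy":0.084,"dz":0,"rx":0,"ry":0,"rz":0,"grip":-1},{"dx":-0.469,"dy":0.089,"dz":0,"rx":0,"ry":0,"rz":0,"grip":-1}]'
python3 -m creep '[{"dx":0,"dy":0,"dz":0,"rx":0,"ry":0,"rz":0,"grip":-1},{"dx":0,"dy":0,"dz":0,"rx":0,"ry":0,"rz":0,"grip":-1},{"dx":0,"dy":0,"dz":0,"rx":0,"ry":0,"rz":0,"grip":-1},{"dx":0,"dy":0,"dz":0,"rx":0,"ry":0,"rz":0,"grip":-1},{"dx":0,"dy":0,"dz":0,"rx":0,"ry":0,"rz":0,"grip":-1}]'
python3 - <<'E'
from h import *
im=get_image("wrist");cv2.imwrite("pics/w4.png",im[...,::-1]);cal=get_calibration("wrist");print(ctrl.read_state()["eef_pos"])
for v in (120,150,175):print(circ("wrist",im,(256,185),60,20,cal,vmin=v,smax=60))
t=get_image("top");cv2.imwrite("pics/t4.png",t[...,::-1])
for c,z,r in [((228,152),29,22),((212,235),20,20)]: print(circ("top",t,c,r,z,smax=70,vmin=90))
E
```

```text
clock: 7.62
eef_pos: [443.0, 81.9, 115.1]
tool_rot: [-3.139, 0.0, 1.571]
force: [1.2, -0.6, 0.4]
width: 85.4
gripper_force: 0.0
clock: 8.25
eef_pos: [445.7, 81.5, 115.7]
tool_rot: [3.141, 0.0, 1.57]
force: [0.0, -0.9, -0.2]
width: 85.4
gripper_force: 0.0
[445.58131339  81.51236672 115.67604284]
[445.8  82.   46.2  46.8  11.4]
[445.8  81.8  46.2  46.4  14.1]
[445.9  82.6  43.8  46.8  86.3]
[626.   47.3  82.6  83.9 113.8]
[455.4  99.7  35.   56.5  73.6]
```

View pics/w4.png

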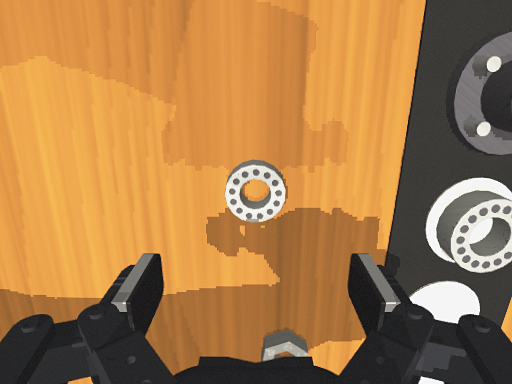

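```bash
python3 -c "
import cv2;i=cv2.imread('pics/t4.png');cv2.imwrite('pics/t4c.png',cv2.resize(i[110:270,140:400],None,fx=3,fy=3,interpolation=cv2.INTER_CUBIC))"
```

```text
(no output)
```

View pics/t4c.png

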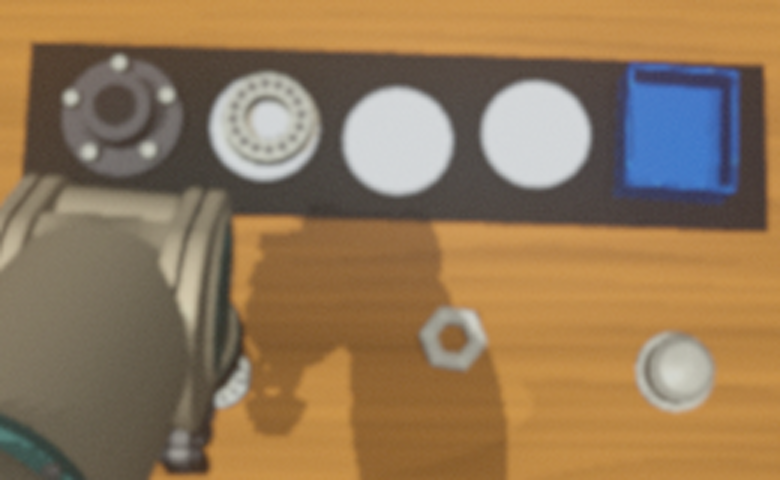

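The large bearing sits on the left pad: bearing top at about (229,148.7), pad at (228.3,152.3). The small bearing is right below the tool at (256,190). I'll pick it up.

```bash
python3 -m creep '[{"dx":0.0005,"dy":0.001,"dz":-0.1,"rx":0,"ry":0,"rz":0,"grip":-1},{"dx":0.0005,"dy":0.001,"dz":-0.2,"rx":0,"ry":0,"rz":0,"grip":-1},{"dx":0.0005,"dy":0.001,"dz":-0.26,"rx":0,"ry":0,"rz":0,"grip":-1},{"dx":0.0005,"dy":0.001,"dz":-0.284,"rx":0,"ry":0,"rz":0,"grip":-1},{"dx":0.0005,"dy":0.001,"dz":-0.284,"rx":0,"ry":0,"rz":0,"grip":-1}]'
python3 -m creep '[{"dx":0,"dy":0,"dz":0,"rx":0,"ry":0,"rz":0,"grip":1},{"dx":0,"dy":0,"dz":0,"rx":0,"ry":0,"rz":0,"grip":1},{"dx":0,"dy":0,"dz":0,"rx":0,"ry":0,"rz":0,"grip":1},{"dx":0,"dy":0,"dz":0,"rx":0,"ry":0,"rz":0,"grip":1},{"dx":0,"dy":0,"dz":0,"rx":0,"ry":0,"rz":0,"grip":1}]'
python3 - <<'E'
from h import *
print(world("top",[(229,148.7)],29),world("top",[(228.3,152.3)],5))
im=cv2.imread("pics/w4.png")[...,::-1]
# bearing on pad in w4: pose known
T=get_calibration("wrist"); s=ctrl.read_state()
W=T["world_from_camera"].copy(); W[:3,3]+=np.array([445.6,81.5,115.7])-s["eef_pos"]; T["world_from_camera"]=W
print(world("wrist",[(484,238)],29,T),world("wrist",[(479,222)],5,T))
E
```

```text
clock: 8.98
eef_pos: [445.2, 81.9, 1.0]
tool_rot: [-3.14, 0.001, 1.57]
force: [0.5, -0.5, 0.1]
width: 85.6
gripper_force: 0.0
clock: 9.6
eef_pos: [445.8, 82.1, 2.9]
tool_rot: [3.141, -0.001, 1.571]
force: [-0.8, -1.0, 5.1]
width: 45.9
gripper_force: 60.6
[[632.4014226   44.79875509  29.        ]] [[630.32980122  47.59061046   5.        ]]
[[629.85869356  47.27269414  29.        ]] [[640.80527201  50.65077941   5.        ]]
```

```bash
python3 -m creep '[{"dx":0,"dy":0,"dz":0.1,"rx":0,"ry":0,"rz":0,"grip":1},{"dx":0,"dy":0,"dz":0.22,"rx":0,"ry":0,"rz":0,"grip":1},{"dx":0.08,"dy":-0.06,"dz":0.28,"rx":0,"ry":0,"rz":0,"grip":1},{"dx":0.18,"dy":-0.14,"dz":0.28,"rx":0,"ry":0,"rz":0,"grip":1},{"dx":0.28,"dy":-0.21,"dz":0.28,"rx":0,"ry":0,"rz":0,"grip":1}]'
python3 -m creep '[{"dx":0.08,"dy":-0.06,"dz":0,"rx":0,"ry":0,"rz":0,"grip":1},{"dx":0.14,"dy":-0.1,"dz":0,"rx":0,"ry":0,"rz":0,"grip":1},{"dx":0.162,"dy":-0.115,"dz":0,"rx":0,"ry":0,"rz":0,"grip":1},{"dx":0.162,"dy":-0.115,"dz":0,"rx":0,"ry":0,"rz":0,"grip":1},{"dx":0.162,"dy":-0.115,"dz":0,"rx":0,"ry":0,"rz":0,"grip":1}]'
python3 - <<'E'
from h import *
[get_image("top") for i in range(3)]
im=get_image("wrist");cv2.imwrite("pics/w5.png",im[...,::-1]);cal=get_calibration("wrist");print(ctrl.read_state()["eef_pos"])
cv2.imwrite("pics/w5.png",im[...,::-1])
g=im.min(axis=2).astype(int)
for r in (165,170,175):
    w=[c for c in range(195,320) if g[r,c]>140]; print("row",r,w[0],w[-1],world("wrist",[(w[0],r),(w[-1],r)],5,cal).round(1).tolist())
for c in (245,256,267):
    w=[r for r in range(120,170) if g[r,c]>140]; print(c,w[0],world("wrist",[(c,w[0])],5,cal).round(1))
E
```

```text
clock: 10.22
eef_pos: [558.7, -2.6, 115.0]
tool_rot: [3.141, -0.001, 1.571]
force: [0.1, 0.6, -1.7]
width: 46.0
gripper_force: 62.6
clock: 10.85
eef_pos: [621.1, -46.6, 113.9]
tool_rot: [-3.14, -0.001, 1.571]
force: [-0.3, -0.3, -1.5]
width: 45.6
gripper_force: 62.6
[621.94847336 -47.15727314 114.19413422]
row 165 215 298 [[590.5, -27.1, 5.0], [656.5, -27.1, 5.0]]
row 170 212 300 [[587.9, -31.2, 5.0], [658.2, -31.2, 5.0]]
row 175 210 303 [[586.1, -35.4, 5.0], [660.8, -35.4, 5.0]]
245 143 [[614.5  -9.5   5. ]]
256 142 [[623.1  -8.8   5. ]]
267 143 [[631.6  -9.5   5. ]]
```

View pics/w5.png

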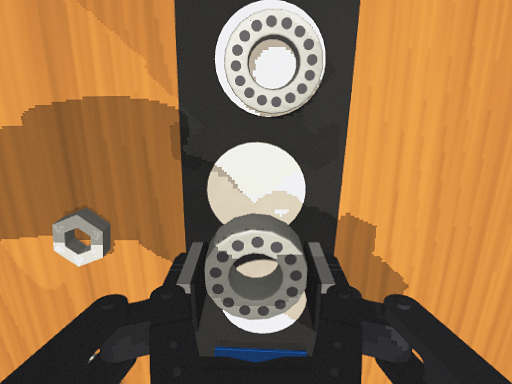

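The large bearing is well centred on its pad. The small bearing is held over the middle pad at (256,190), so I'll lower it.

```bash
python3 -m creep '[{"dx":0.0025,"dy":-0.003,"dz":-0.1,"rx":0,"ry":0,"rz":0,"grip":1},{"dx":0.0025,"dy":-0.003,"dz":-0.19,"rx":0,"ry":0,"rz":0,"grip":1},{"dx":0.0025,"dy":-0.003,"dz":-0.24,"rx":0,"ry":0,"rz":0,"grip":1},{"dx":0.0025,"dy":-0.003,"dz":-0.257,"rx":0,"ry":0,"rz":0,"grip":1},{"dx":0.0025,"dy":-0.003,"dz":-0.262,"rx":0,"ry":0,"rz":0,"grip":1}]'
python3 -m creep '[{"dx":0,"dy":0,"dz":-0.003,"rx":0,"ry":0,"rz":0,"grip":1},{"dx":0,"dy":0,"dz":-0.006,"rx":0,"ry":0,"rz":0,"grip":1},{"dx":0,"dy":0,"dz":-0.006,"rx":0,"ry":0,"rz":0,"grip":1},{"dx":0,"dy":0,"dz":-0.006,"rx":0,"ry":0,"rz":0,"grip":1},{"dx":0,"dy":0,"dz":-0.006,"rx":0,"ry":0,"rz":0,"grip":1}]'
```

```text
clock: 11.68
eef_pos: [624.0, -49.4, 9.8]
tool_rot: [3.141, 0.0, 1.57]
force: [0.2, 0.0, -0.9]
width: 45.5
gripper_force: 62.6
clock: 12.3
eef_pos: [624.2, -49.3, 8.0]
tool_rot: [3.14, -0.0, 1.571]
force: [-1.7, -0.4, 6.6]
width: 45.5
gripper_force: 63.3
```

```bash
python3 -m creep '[{"dx":0,"dy":0,"dz":0,"rx":0,"ry":0,"rz":0,"grip":-1},{"dx":0,"dy":0,"dz":0,"rx":0,"ry":0,"rz":0,"grip":-1},{"dx":0,"dy":0,"dz":0,"rx":0,"ry":0,"rz":0,"grip":-1},{"dx":0,"dy":0,"dz":0.05,"rx":0,"ry":0,"rz":0,"grip":-1},{"dx":0,"dy":0,"dz":0.15,"rx":0,"ry":0,"rz":0,"grip":-1}]'
python3 -m creep '[{"dx":-0.05,"dy":-0.013,"dz":0.1,"rx":0,"ry":0,"rz":0,"grip":-1},{"dx":-0.18,"dy":-0.045,"dz":0.13,"rx":0,"ry":0,"rz":0,"grip":-1},{"dx":-0.3,"dy":-0.08,"dz":0.13,"rx":0,"ry":0,"rz":0,"grip":-1},{"dx":-0.36,"dy":-0.093,"dz":0.13,"rx":0,"ry":0,"rz":0,"grip":-1},{"dx":-0.375,"dy":-0.097,"dz":0.13,"rx":0,"ry":0,"rz":0,"grip":-1}]'
python3 -m creep '[{"dx":0,"dy":0,"dz":0,"rx":0,"ry":0,"rz":0,"grip":-1},{"dx":0,"dy":0,"dz":0,"rx":0,"ry":0,"rz":0,"grip":-1},{"dx":0,"dy":0,"dz":0,"rx":0,"ry":0,"rz":0,"grip":-1},{"dx":0,"dy":0,"dz":0,"rx":0,"ry":0,"rz":0,"grip":-1},{"dx":0,"dy":0,"dz":0,"rx":0,"ry":0,"rz":0,"grip":-1}]'
python3 - <<'E'
from h import *
im=get_image("wrist");cv2.imwrite("pics/w6.png",im[...,::-1]);cal=get_calibration("wrist");print(ctrl.read_state()["eef_pos"])
for v in (110,140,170,190):
    b=blob(im,(256,188),60,vmin=v,smax=60)
    p=world("wrist",b,16,cal)[:,:2]
    a=np.deg2rad(np.arange(-90,90,1)); q=p@np.array([np.cos(a),np.sin(a)]); w=np.ptp(q,axis=0)
    s=[w[i]+w[i+60]+w[i+120] for i in range(60)]; i=int(np.argmin(s))
    print(v,circ("wrist",im,(256,188),60,16,cal,vmin=v,smax=60),"flats at",[(i-90+k,round(w[i+k],1)) for k in(0,60,120)])
E
```

```text
clock: 12.92
eef_pos: [622.4, -49.1, 67.2]
tool_rot: [-3.139, -0.0, 1.57]
force: [1.1, 0.5, 0.3]
width: 85.6
gripper_force: 0.0
clock: 13.55
eef_pos: [472.6, -88.4, 120.2]
tool_rot: [3.141, -0.001, 1.568]
force: [1.0, -0.8, -0.7]
width: 85.0
gripper_force: 0.0
clock: 14.18
eef_pos: [473.5, -88.0, 118.8]
tool_rot: [-3.141, 0.0, 1.571]
force: [0.9, -0.0, 0.0]
width: 85.3
gripper_force: 0.0
[473.48934552 -87.95764038 118.8236129 ]
110 [474.  -89.1  43.3  43.7 117.8] flats at [(-68, np.float64(41.8)), (-8, np.float64(41.9)), (52, np.float64(42.0))]
140 [474.2 -91.8  35.8  41.6  94.3] flats at [(-69, np.float64(37.6)), (-9, np.float64(41.8)), (51, np.float64(41.5))]
170 [457.4 -94.7   3.8   6.7   5.1] flats at [(-33, np.float64(4.7)), (27, np.float64(4.2)), (87, np.float64(7.7))]Traceback (most recent call last):
  File "<stdin>", line 4, in <module>
  File "h.py", line 14, in blob
    return max(cs,key=cv2.contourArea)
ValueError: max() iterable argument is empty
```

View pics/w6.png

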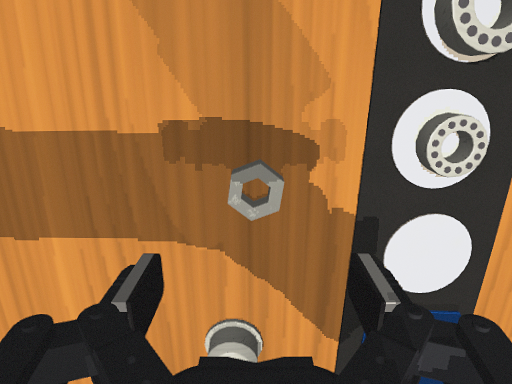

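The nut is at (256,191), with one pair of flats about -8° from x. I'll turn by -8° and grasp it.

```bash
python3 -m creep '[{"dx":0.001,"dy":-0.003,"dz":-0.1,"rx":0,"ry":0,"rz":-0.022,"grip":-1},{"dx":0.001,"dy":-0.003,"dz":-0.2,"rx":0,"ry":0,"rz":-0.022,"grip":-1},{"dx":0.001,"dy":-0.003,"dz":-0.26,"rx":0,"ry":0,"rz":-0.022,"grip":-1},{"dx":0.001,"dy":-0.003,"dz":-0.292,"rx":0,"ry":0,"rz":-0.022,"grip":-1},{"dx":0.001,"dy":-0.003,"dz":-0.292,"rx":0,"ry":0,"rz":-0.022,"grip":-1}]'
python3 -m creep '[{"dx":0,"dy":0,"dz":0,"rx":0,"ry":0,"rz":0,"grip":1},{"dx":0,"dy":0,"dz":0,"rx":0,"ry":0,"rz":0,"grip":1},{"dx":0,"dy":0,"dz":0,"rx":0,"ry":0,"rz":0,"grip":1},{"dx":0,"dy":0,"dz":0,"rx":0,"ry":0,"rz":0,"grip":1},{"dx":0,"dy":0,"dz":0,"rx":0,"ry":0,"rz":0,"grip":1}]'
```

```text
clock: 14.85
eef_pos: [473.6, -89.3, 1.8]
tool_rot: [-3.141, -0.0, 1.432]
force: [-0.3, -1.1, 0.1]
width: 85.4
gripper_force: 0.0
clock: 15.48
eef_pos: [474.3, -89.1, 3.2]
tool_rot: [3.14, -0.0, 1.432]
force: [-1.1, 1.5, 8.3]
width: 40.5
gripper_force: 60.6
```

```bash
python3 -m creep '[{"dx":0,"dy":0,"dz":0.1,"rx":0,"ry":0,"rz":0,"grip":1},{"dx":0,"dy":0,"dz":0.22,"rx":0,"ry":0,"rz":0,"grip":1},{"dx":0.06,"dy":0.016,"dz":0.29,"rx":0,"ry":0,"rz":0,"grip":1},{"dx":0.16,"dy":0.043,"dz":0.29,"rx":0,"ry":0,"rz":0,"grip":1},{"dx":0.26,"dy":0.07,"dz":0.29,"rx":0,"ry":0,"rz":0,"grip":1}]'
python3 -m creep '[{"dx":0.07,"dy":0.019,"dz":0,"rx":0,"ry":0,"rz":0,"grip":1},{"dx":0.1,"dy":0.027,"dz":0,"rx":0,"ry":0,"rz":0,"grip":1},{"dx":0.114,"dy":0.0305,"dz":0,"rx":0,"ry":0,"rz":0,"grip":1},{"dx":0.114,"dy":0.0305,"dz":0,"rx":0,"ry":0,"rz":0,"grip":1},{"dx":0.114,"dy":0.0305,"dz":0,"rx":0,"ry":0,"rz":0,"grip":1}]'
python3 - <<'E'
from h import *
[get_image("top") for i in range(3)]
cal=get_calibration("wrist");im=get_image("wrist");cv2.imwrite("pics/w7.png",im[...,::-1]);s=ctrl.read_state();print(s["eef_pos"])
np.save("w7.npy",cal["world_from_camera"])
E
```

```text
clock: 16.1
eef_pos: [579.0, -60.2, 119.1]
tool_rot: [3.14, -0.001, 1.433]
force: [0.6, -0.0, -2.5]
width: 40.2
gripper_force: 62.1
clock: 16.73
eef_pos: [622.4, -49.5, 118.2]
tool_rot: [-3.141, -0.0, 1.431]
force: [0.6, 0.0, -1.1]
width: 40.6
gripper_force: 62.1
[623.07641995 -49.16326905 118.25458343]
```

View pics/w7.png

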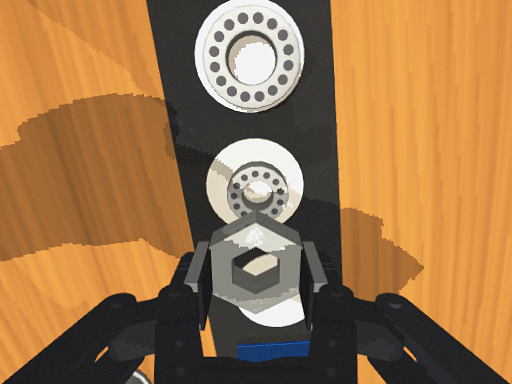

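```bash
python3 - <<'E'
from h import *
c=get_calibration("wrist");c["world_from_camera"]=np.load("w7.npy")
print(world("wrist",[(227,190),(288,190),(257,192),(257,195)],25,c).round(1), world("wrist",[(256,265)],132,c).round(1))
E
```

```text
[[602.6 -42.   25. ]
 [648.7 -48.5  25. ]
 [625.  -46.8  25. ]
 [624.7 -49.2  25. ]] [[624.2 -45.7 132. ]]
```

```bash
python3 -m creep '[{"dx":0.0025,"dy":0,"dz":-0.08,"rx":0,"ry":0,"rz":0,"grip":1},{"dx":0.0025,"dy":0,"dz":-0.15,"rx":0,"ry":0,"rz":0,"grip":1},{"dx":0.0025,"dy":0,"dz":-0.2,"rx":0,"ry":0,"rz":0,"grip":1},{"dx":0.0025,"dy":0,"dz":-0.215,"rx":0,"ry":0,"rz":0,"grip":1},{"dx":0.0025,"dy":0,"dz":-0.22,"rx":0,"ry":0,"rz":0,"grip":1}]'
python3 -m creep '[{"dx":0,"dy":0,"dz":-0.003,"rx":0,"ry":0,"rz":0,"grip":1},{"dx":0,"dy":0,"dz":-0.006,"rx":0,"ry":0,"rz":0,"grip":1},{"dx":0,"dy":0,"dz":-0.008,"rx":0,"ry":0,"rz":0,"grip":1},{"dx":0,"dy":0,"dz":-0.008,"rx":0,"ry":0,"rz":0,"grip":1},{"dx":0,"dy":0,"dz":-0.008,"rx":0,"ry":0,"rz":0,"grip":1}]'
```

```text
clock: 17.55
eef_pos: [624.7, -49.3, 30.3]
tool_rot: [3.141, 0.0, 1.432]
force: [0.1, -0.0, -0.4]
width: 40.5
gripper_force: 62.1
clock: 18.18
eef_pos: [625.0, -49.0, 28.3]
tool_rot: [3.14, -0.001, 1.432]
force: [-1.1, 0.7, 5.9]
width: 40.4
gripper_force: 62.9
```

```bash
python3 -m creep '[{"dx":0,"dy":0,"dz":0,"rx":0,"ry":0,"rz":0,"grip":-1},{"dx":0,"dy":0,"dz":0,"rx":0,"ry":0,"rz":0,"grip":-1},{"dx":0,"dy":0,"dz":0,"rx":0,"ry":0,"rz":0,"grip":-1},{"dx":0,"dy":0,"dz":0.04,"rx":0,"ry":0,"rz":0,"grip":-1},{"dx":0,"dy":0,"dz":0.12,"rx":0,"ry":0,"rz":0,"grip":-1}]'
python3 -m creep '[{"dx":-0.02,"dy":-0.023,"dz":0.1,"rx":0,"ry":0,"rz":0.022,"grip":-1},{"dx":-0.09,"dy":-0.1,"dz":0.11,"rx":0,"ry":0,"rz":0.022,"grip":-1},{"dx":-0.18,"dy":-0.21,"dz":0.11,"rx":0,"ry":0,"rz":0.022,"grip":-1},{"dx":-0.27,"dy":-0.31,"dz":0.11,"rx":0,"ry":0,"rz":0.022,"grip":-1},{"dx":-0.33,"dy":-0.384,"dz":0.11,"rx":0,"ry":0,"rz":0.022,"grip":-1}]'
python3 -m creep '[{"dx":-0.08,"dy":-0.09,"dz":0,"rx":0,"ry":0,"rz":0,"grip":-1},{"dx":-0.1035,"dy":-0.12,"dz":0,"rx":0,"ry":0,"rz":0,"grip":-1},{"dx":-0.1035,"dy":-0.12,"dz":0,"rx":0,"ry":0,"rz":0,"grip":-1},{"dx":-0.1035,"dy":-0.12,"dz":0,"rx":0,"ry":0,"rz":0,"grip":-1},{"dx":-0.1035,"dy":-0.12,"dz":0,"rx":0,"ry":0,"rz":0,"grip":-1}]'
python3 - <<'E'
from h import *
[get_image("top") for i in range(2)]
cal=get_calibration("wrist");im=get_image("wrist");cv2.imwrite("pics/w8.png",im[...,::-1]);s=ctrl.read_state();print(s["eef_pos"],s["qpos"].round(2))
for v in (110,140):print(circ("wrist",im,(256,188),65,3,cal,vmin=v,smax=60))
E
```

```text
clock: 18.8
eef_pos: [623.6, -48.9, 75.2]
tool_rot: [-3.139, 0.0, 1.432]
force: [0.3, -0.5, 0.2]
width: 85.3
gripper_force: 0.0
clock: 19.42
eef_pos: [490.7, -204.9, 120.3]
tool_rot: [3.141, 0.001, 1.568]
force: [0.3, 0.5, 0.3]
width: 85.4
gripper_force: 0.0
clock: 20.05
eef_pos: [452.2, -249.2, 118.8]
tool_rot: [3.141, -0.001, 1.573]
force: [-0.4, 0.5, -0.0]
width: 85.3
gripper_force: 0.0
[ 451.57957558 -249.79011541  118.78494177] [ 0.06  0.69  0.61  2.   -0.65  0.65  1.1 ]
[ 4.520e+02 -2.548e+02  5.660e+01  6.220e+01  3.000e-01]
[ 452.1 -255.1   56.7   61.5  179.4]
```

View pics/w8.png

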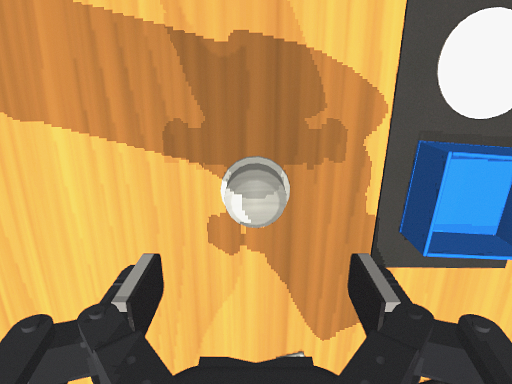

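The cap stands at (255,190). Its far rim edge puts its centre at about (452,-253). I'll grasp its wall above the rim.

```bash
python3 -m creep '[{"dx":0.0015,"dy":-0.007,"dz":-0.09,"rx":0,"ry":0,"rz":0,"grip":-1},{"dx":0.0015,"dy":-0.007,"dz":-0.18,"rx":0,"ry":0,"rz":0,"grip":-1},{"dx":0.0015,"dy":-0.007,"dz":-0.24,"rx":0,"ry":0,"rz":0,"grip":-1},{"dx":0.0015,"dy":-0.007,"dz":-0.277,"rx":0,"ry":0,"rz":0,"grip":-1},{"dx":0.0015,"dy":-0.007,"dz":-0.277,"rx":0,"ry":0,"rz":0,"grip":-1}]'
python3 -m creep '[{"dx":0,"dy":0,"dz":0,"rx":0,"ry":0,"rz":0,"grip":1},{"dx":0,"dy":0,"dz":0,"rx":0,"ry":0,"rz":0,"grip":1},{"dx":0,"dy":0,"dz":0,"rx":0,"ry":0,"rz":0,"grip":1},{"dx":0,"dy":0,"dz":0,"rx":0,"ry":0,"rz":0,"grip":1},{"dx":0,"dy":0,"dz":0,"rx":0,"ry":0,"rz":0,"grip":1}]'
```

```text
clock: 20.82
eef_pos: [451.3, -253.1, 7.5]
tool_rot: [-3.14, -0.001, 1.57]
force: [-0.3, -0.9, -0.3]
width: 85.8
gripper_force: 0.0
clock: 21.45
eef_pos: [452.3, -253.6, 9.5]
tool_rot: [3.14, 0.0, 1.57]
force: [-0.4, 1.1, 8.1]
width: 45.5
gripper_force: 60.8
```

```bash
python3 -m creep '[{"dx":0,"dy":0,"dz":0.1,"rx":0,"ry":0,"rz":0,"grip":1},{"dx":0,"dy":0,"dz":0.22,"rx":0,"ry":0,"rz":0,"grip":1},{"dx":0.05,"dy":0.06,"dz":0.275,"rx":0,"ry":0,"rz":0,"grip":1},{"dx":0.14,"dy":0.13,"dz":0.275,"rx":0,"ry":0,"rz":0,"grip":1},{"dx":0.23,"dy":0.18,"dz":0.275,"rx":0,"ry":0,"rz":0,"grip":1}]'
python3 -m creep '[{"dx":0.1,"dy":0.04,"dz":0,"rx":0,"ry":0,"rz":0,"grip":1},{"dx":0.18,"dy":0.065,"dz":0,"rx":0,"ry":0,"rz":0,"grip":1},{"dx":0.2135,"dy":0.0735,"dz":0,"rx":0,"ry":0,"rz":0,"grip":1},{"dx":0.2135,"dy":0.0735,"dz":0,"rx":0,"ry":0,"rz":0,"grip":1},{"dx":0.2135,"dy":0.0735,"dz":0,"rx":0,"ry":0,"rz":0,"grip":1}]'
python3 - <<'E'
from h import *
[get_image("top") for i in range(4)]
cal=get_calibration("wrist");im=get_image("wrist");cv2.imwrite("pics/w9.png",im[...,::-1]);print(ctrl.read_state()["eef_pos"])
g=im.min(axis=2).astype(int)
for r in (165,170,175):
    w=[c for c in range(195,320) if g[r,c]>140]; print("row",r,w[0],w[-1],world("wrist",[(w[0],r),(w[-1],r)],5,cal).round(1).tolist())
for c in (245,256,267):
    w=[r for r in range(115,175) if g[r,c]>140]; print(c,w[0],world("wrist",[(c,w[0])],5,cal).round(1))
E
```

```text
clock: 22.08
eef_pos: [545.0, -179.6, 119.2]
tool_rot: [3.14, -0.001, 1.571]
force: [0.7, -1.0, -0.7]
width: 45.3
gripper_force: 62.2
clock: 22.7
eef_pos: [627.3, -153.2, 118.2]
tool_rot: [-3.14, 0.0, 1.568]
force: [-0.3, -0.0, -0.3]
width: 45.3
gripper_force: 62.2
[ 628.46490523 -152.45870165  118.32278618]
row 165 213 299 [[594.7, -133.6, 5.0], [664.2, -133.8, 5.0]]
row 170 210 302 [[592.0, -137.8, 5.0], [666.8, -138.0, 5.0]]
row 175 209 303 [[591.0, -142.0, 5.0], [667.8, -142.2, 5.0]]
245 140 [[ 620.8 -113.4    5. ]]
256 138 [[ 629.5 -111.9    5. ]]
267 140 [[ 638.1 -113.5    5. ]]
```

View pics/w9.png

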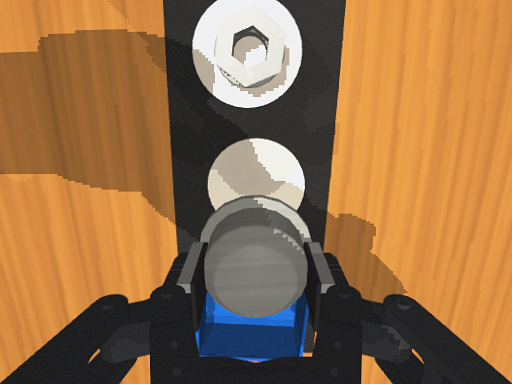

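The nut sits on the small bearing at (250,52), and the cap is held over its pad at (256,187).

```bash
python3 -m creep '[{"dx":0.001,"dy":0,"dz":-0.1,"rx":0,"ry":0,"rz":0,"grip":1},{"dx":0.001,"dy":0,"dz":-0.19,"rx":0,"ry":0,"rz":0,"grip":1},{"dx":0.001,"dy":0,"dz":-0.235,"rx":0,"ry":0,"rz":0,"grip":1},{"dx":0.001,"dy":0,"dz":-0.251,"rx":0,"ry":0,"rz":0,"grip":1},{"dx":0.001,"dy":0,"dz":-0.256,"rx":0,"ry":0,"rz":0,"grip":1}]'
python3 -m creep '[{"dx":0,"dy":0,"dz":-0.003,"rx":0,"ry":0,"rz":0,"grip":1},{"dx":0,"dy":0,"dz":-0.006,"rx":0,"ry":0,"rz":0,"grip":1},{"dx":0,"dy":0,"dz":-0.008,"rx":0,"ry":0,"rz":0,"grip":1},{"dx":0,"dy":0,"dz":-0.008,"rx":0,"ry":0,"rz":0,"grip":1},{"dx":0,"dy":0,"dz":-0.008,"rx":0,"ry":0,"rz":0,"grip":1}]'
```

```text
clock: 23.58
eef_pos: [630.0, -152.5, 16.3]
tool_rot: [3.14, 0.001, 1.57]
force: [0.1, -0.8, -0.1]
width: 45.5
gripper_force: 62.2
clock: 24.2
eef_pos: [630.1, -152.2, 14.5]
tool_rot: [3.14, -0.0, 1.571]
force: [-1.9, 1.5, 8.7]
width: 45.4
gripper_force: 63.1
```

Contact. I'll release, rise, and move clear towards the robot for a final look.

```bash
python3 -m creep '[{"dx":0,"dy":0,"dz":0,"rx":0,"ry":0,"rz":0,"grip":-1},{"dx":0,"dy":0,"dz":0,"rx":0,"ry":0,"rz":0,"grip":-1},{"dx":0,"dy":0,"dz":0,"rx":0,"ry":0,"rz":0,"grip":-1},{"dx":0,"dy":0,"dz":0.04,"rx":0,"ry":0,"rz":0,"grip":-1},{"dx":0,"dy":0,"dz":0.12,"rx":0,"ry":0,"rz":0,"grip":-1}]'
python3 -m creep '[{"dx":0,"dy":0,"dz":0.1,"rx":0,"ry":0,"rz":0,"grip":-1},{"dx":-0.08,"dy":-0.04,"dz":0.22,"rx":0,"ry":0,"rz":0,"grip":-1},{"dx":-0.2,"dy":-0.1,"dz":0.22,"rx":0,"ry":0,"rz":0,"grip":-1},{"dx":-0.3,"dy":-0.15,"dz":0.22,"rx":0,"ry":0,"rz":0,"grip":-1},{"dx":-0.35,"dy":-0.2,"dz":0.22,"rx":0,"ry":0,"rz":0,"grip":-1}]'
python3 - <<'E'
from h import *
import numpy as np
t=get_image("top");s=get_image("scene");cv2.imwrite("pics/t10.png",t[...,::-1]);cv2.imwrite("pics/s10.png",s[...,::-1])
c=get_calibration("scene");W=np.linalg.inv(c["world_from_camera"])
p=cv2.projectPoints(np.float64([[626,-50,20]]),cv2.Rodrigues(W[:3,:3])[0],W[:3,3],c["mtx"],c["distortion"])[0].ravel();print(p)
x,y=map(int,p);a=s[max(0,y-60):y+60,max(0,x-110):x+110]
b=t[110:190,150:400]
A=cv2.resize(a,(750,int(750*a.shape[0]/a.shape[1])),interpolation=cv2.INTER_CUBIC);B=cv2.resize(b,(750,240)[:2],interpolation=cv2.INTER_CUBIC)
v=np.vstack([A[:350],B]);cv2.imwrite("pics/f.png",v[...,::-1]);print(v.shape,ctrl.read_state()["eef_pos"])
E
```

```text
clock: 24.82
eef_pos: [628.6, -151.8, 60.7]
tool_rot: [-3.139, -0.0, 1.57]
force: [-0.1, 0.3, -0.1]
width: 85.4
gripper_force: 0.0
clock: 25.45
eef_pos: [487.2, -232.8, 149.9]
tool_rot: [3.141, -0.0, 1.568]
force: [1.2, 0.3, 0.2]
width: 85.2
gripper_force: 0.0
[229.51640306 218.28023817]
(590, 750, 3) [ 486.914657   -235.17717287  150.17402434]
```

View pics/f.png

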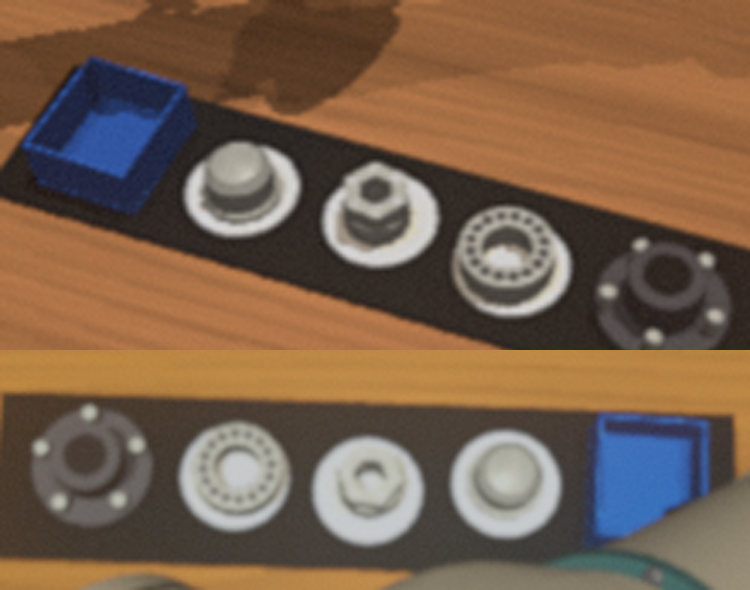

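All four parts look right: the large bearing is next to the hub, the small bearing with the nut on it is in the middle, and the cap is next to the bin. All are flat, and the arm is clear.

```bash
python3 -c "
from cell import ctrl
print(ctrl.finish_job())"
```

```text
the job is handed in; nothing more can be done
None
```

I handed the job in at about 25.5 s of the 96 s allowed: the large bearing, small bearing with the nut on top, and cap are on their pads, within about 4 mm of centre by my estimate, but no verdict came back.

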